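# Scan a boxed bottle with a clamped pistol scanner at a perfume shop counter

## Robot

A 6-joint arm with a two-finger parallel gripper is mounted at the origin on the work surface. World frame = base frame: x ahead of the robot, y to its left, z up, the work surface at z = 0. Lengths are in mm, angles in degrees, forces in N, time in s.
With the tool pointing down it reaches from about 350 to 850 mm from the base axis. Payload 8.1 kg.
Tool frame: the origin (TCP) lies midway between the tips of the shut fingers; the grasp point (between the pads) lies 19 mm behind it; z points along the fingers, y is the line along which they close (so a half turn about z gives the same grasp; the last joint's range is limited). The gripper opens to 85 mm and grips with 20 to 120 N. Pads are 22 mm wide; open, the fingers measure 114 mm over their backs; the gripper's body (76 mm by 85 mm) begins 54 mm behind the grasp point. The pads swing forward as they close: fully open they stand 13 mm farther back than shut.
Start: joints at [-80.466, 7.471, 85.268, -0, 87.261, -4.893], TCP at [149.509, -581.079, 231.292] pointing down, gripper open.
Joint ranges: [-169.43, 169.43], [-51.17, 129.36], [1.28, 143.12], [-76.62, 256.62], [0, 156.53], [-152.29, 152.29]. Speed limits (degrees/s): [136.94, 136.94, 159.86, 180, 180, 180].

## Interface

Orientations are given as [roll, pitch, yaw] about the fixed x, y, z axes, in that order (R = Rz(yaw) Ry(pitch) Rx(roll)).
In Python, from bench import r gives the robot as it stands.
- The arm moves only by the tool send_rows, never from a script. Its argument "increments" is a list of rows, each a list of 6 numbers: the shift along the tool's x, y, z in mm, then the turn, a rotation vector about the tool's x, y, z in rad. A call has 1 to 5 rows; each row shifts and turns the commanded pose from where the row before left it, along the tool's axes as they then stand; what a row does not reach is not made up. A row lasts 1/8 s, in which the tool goes at most 62.5 mm and 10.7 degrees, less where a joint would pass 70% of its speed; a pose out of reach is approached as far as the arm can. A call is refused whole if a number of a shift passes 62.5 or a number of a turn 0.188, either way. A call with a gripper value outside its range is refused whole. "grip" is the closure, from -1 (fully open) to 1 (shut), set as the call begins (left out, the last holds). The fingers move at their own pace and stop on an object; "grip_force" is the grip in N (left out, the last holds). Time passes only in rows, so rows that do not move let the fingers close. It gives the time, the measured TCP pose, the force, the opening and the grip force at its end, in the units of the state.
- r.sense(): the state, without advancing time (a new reading comes with each control period).
- r.snapshot(name): name is "scene" or "side" or "wrist"; returns a dict with "img" (480x640x3 uint8, blue, green, red), "z_map" (480x640 float32, mm along the optical axis (not along the pixel's ray), 0 where there is no reading), "fx", "fy", "cx", "cy" (pixels), "view" (4x4, takes a point from world to camera coordinates). Camera axes: x right, y down, z forward; pixel columns grow to the right and rows downward; lengths in mm; the calibration is good to about 2 mm. A picture is of the moment at which its call begins.
- r.hand_in(): hands the job in; it is judged then, once.
The state is a dict: "time": time; "joint_pos": joint angles; "qd": joint speeds; "joint_efforts": joint torques, N m; "tool_pos": TCP position; "tcp_rot": TCP orientation; "ft_force": force on the tool from outside, world axes, zero at the start; "wrist_torque": the same for the moment, N m; "finger_gap": finger opening in mm; "grip_force": force on a finger pad.
Only numpy, scipy, OpenCV 4.12 (cv2) and the standard library are available. Lean on these libraries where they do the work, as an engineer would, in place of code of your own. Each camera call takes 0.05 s, during which the arm holds its last target. There are 200 camera calls.

## Task

Scan the carton for the customer: lay it flat and square in the middle of the scan pad with its barcode side facing the scanner's window and let go of it; then, with the carton lying there, squeeze the scanner's trigger fully home between the fingers, against the back of its grip, hold it for about half a second, and let it spring all the way back. Do not force the scanner out of its set lean, and leave the tester bottle and the candle jar beside the stand where they stand.

Things in the scene. Friction and masses are not known exactly. Their poses are not given: they have to be found in the camera images.
- scan_stand: Scan station, fixed to the counter. Origin on the counter below the scanner's neck pivot, z up; its -x axis points from scanner to scan pad. Grey base plate x -270 to +70, y -75 to +75 mm, 10 mm thick; two dark fork cheeks at x = 0 (60 mm in x; y 39 to 51 either side; 128 mm high) hold a grey pistol-grip barcode scanner upside down, amber window to the pad, grip rising and leaning over to -x.
- neck_pivot (a point): Middle of the scanner's clamp axis, 105 mm above the counter; axes are the station's. The grip's lean is NOT read out: its centre line runs from here, in the station's x-z plane, 26 to 50 degrees from vertical towards -x (the pad). Find it by touch or sight. The clamp slips at about 40 N on the grip: stay well below.
- grip_root (a point): Fixed point 20 mm above neck_pivot. With s = distance from the pivot along the grip, a = across it towards the trigger side (down and to the pad): head s -34 to 34, a -40 to 86 mm; grip a straight bar, s 25 to 140, a -18 (flat back) to 18, 34 mm wide in y. Grasp near s = 112 with the tool axis along the grip, coming from beyond its end, the fingers closing along a.
- trigger (a joint): Black lever 26 mm wide on the grip's lower, pad-facing side, hinged at s = 45, a = 20 mm, ending at s = 126. 0 at rest, standing out 17 degrees; 0.30 rad squeezed fully home. Its outer face at s = 112 is at a = 46 mm at rest, 25 home: grip plus trigger is 64 mm thick at rest, 43 home. A spring returns it; there it takes 3 N to start and 9 N to hold home.
- pad_centre (a point): Centre of the top of the black rubber scan pad, 14 mm above the counter, 210 mm along -x from the station's origin. Pad 90 mm in x by 130 mm in y; axes are the station's.
- carton: Closed off-white carton, 55 mm (its x) by 90 mm (its y) by 45 mm high (z), 0.11 to 0.22 kg. Origin: centre of the underside. It lies flat, right way up. A printed barcode (white patch with black bars) is on its +x long side. Grasp it across its 55 mm width.
- label (a point): Centre of the carton's barcode side: 27.5 mm from the carton's middle along its x, at half height.
- tester: Clear glass spray bottle with a steel cap, 40 mm in diameter and 115 mm tall, standing loose beside the scan pad. Origin: centre of its underside. To be left alone.
- candle: Squat black candle jar, 64 mm in diameter and 65 mm tall, standing loose behind the scanner. Origin: centre of its underside. To be left alone.
Things that resemble listed ones, but are neither listed nor needed, are in the scene too. Leave any purple or turquoise look-alike of the carton alone.

How it is judged (in metres and radians):
On the way, in this order (a step that is already met when the one before it is completed fails the run):
1. The carton lies flat on the scan pad, barcode side to the window, let go, the trigger not pulled (x of carton in the frame of scan_stand between -0.227 and -0.193 m and y of carton in the frame of scan_stand between -0.02 and 0.02 m and z of carton in the frame of scan_stand below 0.019 m and x of label in the frame of scan_stand above -0.21 m and angle between the x axis of carton and the x axis of scan_stand, either way round below 0.21 rad and angle between carton's own z axis and vertical below 0.1 rad and contact force between the fingers and carton below 0.2 N and linear speed of carton below 0.02 m/s and value of joint trigger below 0.05 rad), for 0.2 s.
2. With the carton there, the trigger is squeezed home between the fingers, which bear on the grip's back as well (x of carton in the frame of scan_stand between -0.227 and -0.193 m and y of carton in the frame of scan_stand between -0.02 and 0.02 m and z of carton in the frame of scan_stand below 0.019 m and x of label in the frame of scan_stand above -0.21 m and angle between the x axis of carton and the x axis of scan_stand, either way round below 0.21 rad and angle between carton's own z axis and vertical below 0.1 rad and value of joint trigger above 0.245 rad and contact force between the fingers and trigger_c0 above 1 N and contact force between the fingers and gun_c2 above 1 N), for 0.3 s.
At the end, for the whole second after the job is handed in: The carton lies at rest, flat (within 6 degrees) on the scan pad, its middle within 17 mm of the pad's centre along the station's x and 20 mm along its y, square to it within 12 degrees, barcode side towards the scanner's window; the trigger has sprung back to less than 0.03 rad; nothing is touched (x of carton in the frame of scan_stand between -0.227 and -0.193 m and y of carton in the frame of scan_stand between -0.02 and 0.02 m and z of carton in the frame of scan_stand below 0.019 m and x of label in the frame of scan_stand above -0.21 m and angle between the x axis of carton and the x axis of scan_stand, either way round below 0.21 rad and angle between carton's own z axis and vertical below 0.1 rad and contact force between the fingers and carton below 0.2 N and value of joint trigger below 0.03 rad and linear speed of carton below 0.01 m/s and contact force between the fingers and scan_stand below 0.2 N).
It fails at once if The scanner is forced out of its lean: the middle of its grip shifts by more than 5 mm (distance of gun_c2 from where it was at the start of the episode above 0.005 m).
It fails at once if The tester bottle is shifted more than 30 mm or tipped (distance of tester from where it was at the start of the episode above 0.03 m or angle between tester's own z axis and vertical above 0.5 rad).
It fails at once if The candle jar is shifted more than 30 mm or tipped (distance of candle from where it was at the start of the episode above 0.03 m or angle between candle's own z axis and vertical above 0.5 rad).
It also fails if it takes over 66 s, if anything falls off the work surface, if the arm or the gripper's body presses on something with over 40 N, if the wrist force passes 120 N, or if a joint passes its speed limit or range.

## Working session

There is one attempt and no reset: what is moved stays moved. The work goes in short steps, Python scripts to look and compute and a tool call to move; the robot and the scene stay as the last step left them, time stands still between calls to the robot, and variables do not carry over. Pictures are saved under pics/ and viewed, at most 10 in all, crops included, and the job is handed in when it is done.

Besides the shell and the picture viewer there is one more tool, called after ">>>" by a JSON object that holds its "name" and its "arguments". send_rows: Moves the arm, as the interface text tells. Its arguments: {"type":"object","properties":{"increments":{"type":"array"},"grip":{"type":"number"},"grip_force":{"type":"number"}},"required":["increments"]}

```bash
mkdir -p pics; cat > h.py <<'E'
import numpy as np, cv2
from scipy.spatial.transform import Rotation as R
from bench import r
def pts(s):
    z=s["z_map"].astype(float); v,u=np.mgrid[0:480,0:640]
    c=np.stack([(u-s["cx"])/s["fx"]*z,(v-s["cy"])/s["fy"]*z,z,np.ones_like(z)],-1)
    w=(c@np.linalg.inv(s["view"]).T)[...,:3]; w[z==0]=np.nan
    return w
E
python3 - <<'E'
from h import *
for n in ("scene","side"):
    s=r.snapshot(n); cv2.imwrite(f"pics/{n}1.png",s["img"]); np.savez(f"{n}1.npz",**s)
    print(n,np.linalg.inv(s["view"]).round(2).tolist(),s["fx"])
print(r.sense())
E
```

```text
scene [[-0.44, 0.56, -0.7, 1405.34], [0.9, 0.26, -0.35, 362.55], [-0.02, -0.79, -0.62, 831.63], [0.0, 0.0, 0.0, 1.0]] 478.43594786974114
side [[-1.0, -0.02, 0.04, 507.2], [-0.04, 0.62, -0.78, 905.74], [-0.01, -0.79, -0.62, 883.32], [0.0, 0.0, 0.0, 1.0]] 559.0758098884846
{'time': 0.1, 'joint_pos': array([-8.04682853e+01,  7.51206965e+00,  8.53232286e+01,  8.48975334e-04,
        8.72628261e+01, -4.89517046e+00]), 'qd': array([ 0.07421002, -0.09235895, -0.01734551, -0.04610391,  0.00797784,
       -0.04396466]), 'joint_efforts': array([ 1.07848027e-03, -5.70951676e+01, -5.01939940e+01, -2.89640293e-04,
        8.12864135e-03,  3.84457394e-06]), 'tool_pos': array([ 149.40830617, -580.57943687,  230.33410011]), 'tcp_rot': array([-1.79902306e+02, -9.21808140e-03,  1.44268360e+01]), 'ft_force': array([-0.41061755,  0.25935398, -0.12259476]), 'wrist_torque': array([-0.02832002,  0.0383469 ,  0.01713369]), 'grip_force': 0.0, 'finger_gap': 85.56752144106298}
```

View pics/scene1.png

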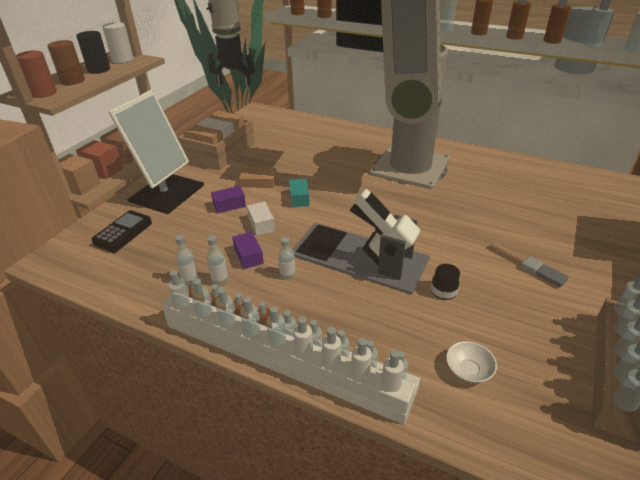

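View pics/side1.png

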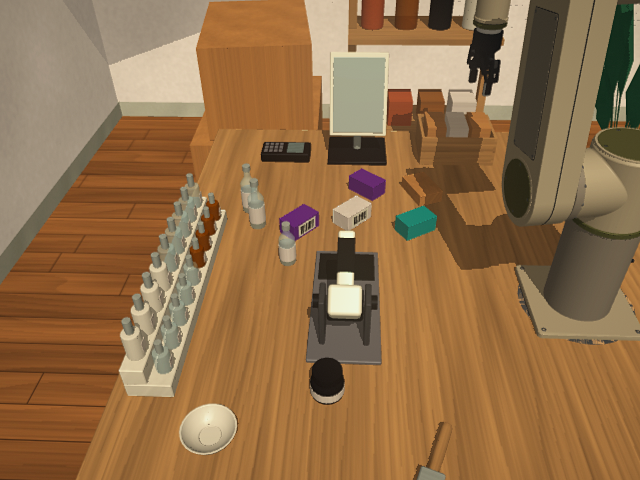

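The scene view shows the white carton at (260,218), the pad at (325,243), the scanner at (390,235), the tester at (287,258) and the candle at (446,280). In the side view the carton is at (352,213), its barcode facing the scanner, and the grip is at (346,260). Next I measure them.

```bash
python3 - <<'E'
from h import *
for n in ("scene","side"):
    s=dict(np.load(f"{n}1.npz")); w=pts(s); im=s["img"]; hsv=cv2.cvtColor(im,cv2.COLOR_BGR2HSV)
    box=dict(scene=[(235,195,285,240),(285,220,440,290),(270,232,302,280),(428,260,465,300)],side=[(325,190,378,235),(300,245,385,365),(275,220,300,268),(305,355,348,405)])[n]
    def sub(b): 
        x0,y0,x1,y1=b; return w[y0:y1,x0:x1].reshape(-1,3),hsv[y0:y1,x0:x1].reshape(-1,3).astype(int)
    P,H=sub(box[0]); m=(H[:,1]<75)&(H[:,2]>110)&(abs(P[:,2]-45)<5)
    print(n,"carton top",m.sum(),cv2.minAreaRect(P[m][:,:2].astype(np.float32)),P[m].mean(0))
    P,H=sub(box[1]); m=(abs(P[:,2]-10)<6)&(H[:,1]<80)
    for z in (9,14):
        m=(abs(P[:,2]-z)<2.4)&(H[:,1]<90); print(" plate z",z,m.sum(),cv2.minAreaRect(P[m][:,:2].astype(np.float32)))
    m=(P[:,2]<19)&(P[:,2]>5)&(H[:,2]<45); print(" pad dark",m.sum(),cv2.minAreaRect(P[m][:,:2].astype(np.float32)) if m.sum()>5 else 0)
    for z in range(100,260,10):
        q=P[(P[:,2]>=z)&(P[:,2]<z+10)]
        if len(q): print("  z",z,len(q),q.min(0).round(),q.max(0).round())
    for b in box[2:]:
        P,H=sub(b); m=P[:,2]>25; print(" obj",m.sum(),np.median(P[m],0).round(),P[m].min(0).round(),P[m].max(0).round())
E
```

```text
scene carton top 390 ((493.896484375, -289.20123291015625), (93.98816680908203, 55.54202651977539), 46.69614028930664) [ 496.44724121 -287.10146824   45.09064604]
 plate z 9 2247 ((504.3547058105469, 23.93548583984375), (233.45840454101562, 362.4758605957031), 16.491769790649414)
 plate z 14 1211 ((507.4326477050781, 26.76885986328125), (224.9960174560547, 361.4827575683594), 16.79364013671875)
 pad dark 232 ((508.4195251464844, -87.06112670898438), (84.04251861572266, 119.03083801269531), 87.50617218017578)
  z 100 135 [ 519. -114.  100.] [657. 158. 110.]
  z 110 224 [ 464. -120.  110.] [655. 167. 120.]
  z 120 374 [457.  45. 120.] [562. 165. 130.]
  z 130 257 [476.  34. 130.] [557. 157. 140.]
  z 140 229 [486.  54. 140.] [543. 144. 150.]
  z 150 43 [503.  80. 150.] [536. 130. 155.]
 obj 448 [ 657. -111.   70.] [ 635. -136.   25.] [669. -96. 116.]
 obj 663 [554. 257.  60.] [511. 224.  25.] [572. 287.  70.]
side carton top 422 ((493.99462890625, -285.3050842285156), (92.96341705322266, 58.24373245239258), 47.88098907470703) [ 494.83281413 -283.39311278   43.43483136]
 plate z 9 3002 
[... 211 characters left out ...]
 pad dark 272 ((509.2076721191406, -85.27852630615234), (91.21857452392578, 125.30465698242188), 87.78201293945312)
  z 100 116 [445. 112. 100.] [570. 168. 110.]
  z 110 322 [446. 111. 110.] [571. 171. 120.]
  z 120 572 [446.  94. 120.] [559. 170. 130.]
  z 130 328 [460. 101. 130.] [541. 159. 140.]
  z 140 429 [476.  88. 140.] [541. 146. 150.]
  z 150 163 [482.  79. 150.] [539. 132. 160.]
  z 160 144 [491.  68. 160.] [525.  91. 170.]
  z 170 130 [492.  59. 170.] [525.  78. 180.]
  z 180 122 [492.  49. 180.] [523.  67. 189.]
  z 190 1 [520.  54. 190.] [520.  54. 190.]
 obj 625 [ 645. -106.   55.] [ 626. -227.   25.] [679. -90. 116.]
 obj 1104 [538. 272.  62.] [507. 231.  25.] [570. 293.  68.]
```

```bash
python3 - <<'E'
from h import *
# station yaw by plate long edges, both views
for n in ("scene","side"):
    s=dict(np.load(f"{n}1.npz")); w=pts(s); hsv=cv2.cvtColor(s["img"],cv2.COLOR_BGR2HSV).astype(int)
    b=(280,180,445,290) if n=="scene" else (300,220,385,365)
    x0,y0,x1,y1=b; P=w[y0:y1,x0:x1].reshape(-1,3);H=hsv[y0:y1,x0:x1].reshape(-1,3)
    q=P[(P[:,2]>6)&(P[:,2]<17)&(H[:,1]<80)&(P[:,0]>400)&(P[:,0]<600)&(P[:,1]>-160)&(P[:,1]<210)]
    for side in (-1,1):
        e=[]
        for y in range(-130,190,12):
            k=q[abs(q[:,1]-y)<6,0]
            if len(k)>3: e.append((y,k.max() if side>0 else k.min()))
        e=np.array(e); p=np.polyfit(e[:,0],e[:,1],1)
        for _ in range(3):
            rs=abs(e[:,1]-np.polyval(p,e[:,0])); e=e[rs<max(4,np.median(rs)*1.5)]; p=np.polyfit(e[:,0],e[:,1],1)
        print(n,side,len(e),"slope deg",np.degrees(p[0]).round(2),"x at y=-85",np.polyval(p,-85).round(1),"at 125",np.polyval(p,125).round(1))
    print(n,"y ends",np.percentile(q[:,1],[.5,99.5]))
    g=P[(P[:,2]>155)&(P[:,0]>470)&(P[:,0]<545)]
    for z in range(155,230,5):
        k=g[(g[:,2]>=z)&(g[:,2]<z+5)]
        if len(k): print("  z",z,len(k),"x",k[:,0].min().round(),k[:,0].max().round(),"y",np.percentile(k[:,1],[0,25,50,75,100]).round())
E
python3 - <<'E'
import cv2
a=cv2.imread('pics/scene1.png')[180:290,280:445]; b=cv2.imread('pics/side1.png')[220:330,300:385]
import numpy as np
cv2.imwrite('pics/crop.png',cv2.resize(np.hstack([a,b]),None,fx=3,fy=3,interpolation=2))
E
```

```text
scene -1 10 slope deg 2.3 x at y=-85 431.6 at 125 440.0
scene 1 26 slope deg 0.57 x at y=-85 582.3 at 125 584.4
scene y ends [-146.10680848  189.87496914]
  z 155 82 x 491.0 528.0 y [-2. 43. 70. 86. 94.]
  z 160 64 x 489.0 526.0 y [33. 57. 76. 81. 85.]
  z 165 58 x 492.0 527.0 y [18. 46. 71. 75. 80.]
  z 170 56 x 490.0 528.0 y [16. 41. 60. 70. 74.]
  z 175 64 x 495.0 526.0 y [11. 37. 58. 66. 70.]
  z 180 62 x 491.0 528.0 y [ 7. 31. 54. 59. 64.]
  z 185 64 x 488.0 527.0 y [ 7. 27. 46. 53. 57.]
  z 190 50 x 490.0 527.0 y [11. 27. 44. 47. 50.]
  z 195 53 x 489.0 527.0 y [14. 27. 38. 42. 47.]
  z 200 46 x 491.0 527.0 y [17. 28. 33. 37. 44.]
  z 205 29 x 494.0 522.0 y [22. 26. 28. 31. 35.]
side -1 27 slope deg 0.51 x at y=-85 433.4 at 125 435.3
side 1 27 slope deg 0.63 x at y=-85 580.0 at 125 582.3
side y ends [-143.3554007   193.92247723]
  z 155 67 x 491.0 525.0 y [79. 86. 88. 91. 97.]
  z 160 73 x 491.0 525.0 y [75. 80. 83. 85. 91.]
  z 165 71 x 491.0 525.0 y [68. 74. 77. 79. 85.]
  z 170 68 x 492.0 525.0 y [64. 68. 70. 73. 78.]
  z 175 62 x 492.0 523.0 y [59. 63. 65. 68. 73.]
  z 180 66 x 492.0 523.0 y [54. 58. 60. 62. 67.]
  z 185 69 x 492.0 524.0 y [44. 51. 53. 56. 62.]
  z 190 62 x 492.0 524.0 y [40. 46. 48. 50. 54.]
  z 195 73 x 492.0 524.0 y [29. 38. 41. 45. 48.]
  z 200 70 x 492.0 524.0 y [26. 32. 34. 37. 41.]
  z 205 18 x 494.0 522.0 y [28. 30. 31. 33. 38.]
```

View pics/crop.png

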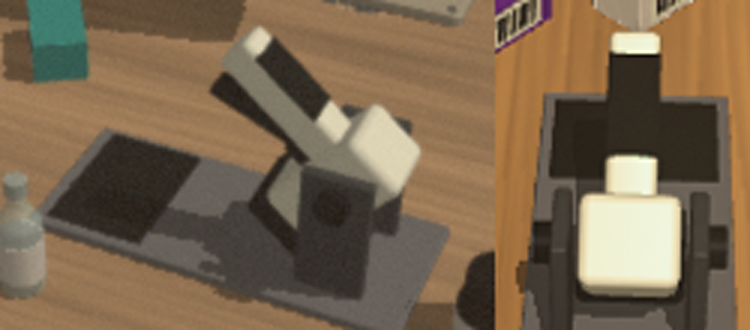

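The crop shows the grip leaning at about 49° with the trigger below it, and the pad clear. Next I refine the lean, check what is near the pick, and check wrist feasibility.

```bash
python3 - <<'E'
from h import *
for n in ("scene","side"):
    s=dict(np.load(f"{n}1.npz")); w=pts(s).reshape(-1,3); H=cv2.cvtColor(s["img"],cv2.COLOR_BGR2HSV).reshape(-1,3).astype(int)
    for nm,lo,hi in (("purple",120,160),("turq",80,98)):
        m=(H[:,0]>lo)&(H[:,0]<hi)&(H[:,1]>100)&(w[:,2]>5)&(w[:,2]<60)&(w[:,1]<0)&(w[:,1]>-480)
        P=w[m]; C=[494,-287]
        ax=np.array([-.73,.68]); d=P[:,:2]-C; u=d@ax; v=d@[.68,.73]
        for sg in (-1,1):
            k=(sg*u>0)&(abs(v)<60)
            if k.sum(): print(n,nm,sg,"closest |u| for |v|<60:",abs(u[k]).min().round(), " |v|<25:",abs(u[k&(abs(v)<25)]).min().round() if (k&(abs(v)<25)).any() else None)
    # back plane of grip: outermost points in (y,z)
    g=w[(w[:,2]>150)&(w[:,2]<207)&(abs(w[:,0]-508)<13)&(w[:,1]>0)&(w[:,1]<110)]
    for th in (46,47,48,49,50,51):
        t=np.radians(th); back=(g[:,1]-124.5)*np.cos(t)+(g[:,2]-105)*np.sin(t); sl=-(g[:,1]-124.5)*np.sin(t)+(g[:,2]-105)*np.cos(t)
        k=back>10; p=np.polyfit(sl[k],back[k],1); print(n,th,"slope",p[0].round(3),"back at 110",np.polyval(p,110).round(1),"s max",sl.max().round(1))
# wrist
th=np.radians(49); M=R.from_euler('z',-.6,degrees=True)*R.from_euler('x',180+49,degrees=True)
for q1 in (-10,-20,-30):
  for q23 in (70,95,110):
    A=R.from_euler('ZY',[q1,q23],degrees=True).inv()*M
    e=A.as_euler('ZYZ',degrees=True); print(q1,q23,e.round(),"q6",(e[2]-90).round())
E
```

```text
scene turq 1 closest |u| for |v|<60: 107.0  |v|<25: None
scene 46 slope -0.026 back at 110 10.9 s max 143.8
scene 47 slope -0.025 back at 110 11.9 s max 143.8
scene 48 slope -0.018 back at 110 13.4 s max 143.7
scene 49 slope -0.007 back at 110 15.1 s max 143.5
scene 50 slope 0.001 back at 110 16.8 s max 143.3
scene 51 slope 0.015 back at 110 18.6 s max 143.2
side turq 1 closest |u| for |v|<60: 105.0  |v|<25: None
side 46 slope -0.039 back at 110 11.3 s max 139.1
side 47 slope -0.032 back at 110 12.4 s max 139.1
side 48 slope -0.027 back at 110 13.7 s max 139.0
side 49 slope -0.015 back at 110 15.4 s max 138.8
side 50 slope 0.001 back at 110 17.3 s max 138.6
side 51 slope 0.019 back at 110 19.2 s max 138.4
-10 70 [  52.  110. -170.] q6 -260.0
-10 95 [ 48.  94. 170.] q6 80.0
-10 110 [ 49.  84. 159.] q6 69.0
-20 70 [  53.  117. -177.] q6 -267.0
-20 95 [ 47. 101. 163.] q6 73.0
-20 110 [ 45.  91. 152.] q6 62.0
-30 70 [ 53. 125. 177.] q6 87.0
-30 95 [ 44. 108. 156.] q6 66.0
-30 110 [ 41.  97. 146.] q6 56.0
```

>>> {"name": "send_rows", "arguments": {"increments": [[50,-32,0,0,0,-0.11],[50,-32,0,0,0,-0.11],[50,-32,0,0,0,-0.11]], "grip": -1, "grip_force": 25}}

```text
time: 0.48
tool_pos: [256.2, -437.1, 230.6]
tcp_rot: [-179.9, -0.0, 33.5]
ft_force: [1.3, 0.0, -0.4]
finger_gap: 85.4
grip_force: 0.0
```

>>> {"name": "send_rows", "arguments": {"increments": [[0,0,0,0,0,-0.12],[0,0,0,0,0,-0.12],[0,0,0,0,0,0]]}}

```text
time: 0.85
tool_pos: [255.4, -438.4, 231.0]
tcp_rot: [-180.0, -0.0, 47.1]
ft_force: [-0.5, 0.2, 0.7]
finger_gap: 85.3
grip_force: 0.0
```

```bash
cat >> h.py <<'E'
def inc(target, rpy=None):
    s=r.sense(); A=R.from_euler('xyz',s["tcp_rot"],degrees=True)
    d=A.inv().apply(np.array(target)-s["tool_pos"])
    print("t",round(s["time"],2),"pos",s["tool_pos"].round(1),"rot",s["tcp_rot"].round(1),"q",s["joint_pos"].round(),"F",s["ft_force"].round(1))
    print("shift",d.round(1), "turn",(A.inv()*R.from_euler('xyz',rpy,degrees=True)).as_rotvec().round(3) if rpy is not None else '')
E
python3 -c "
from h import *
inc([494.5,-287,120],[180,0,47.3])"
```

```text
t 0.85 pos [ 255.4 -438.4  231. ] rot [-180.    -0.    47.1] q [-66.  -7. 100.  -0.  87. -23.] F [-0.5  0.2  0.7]
shift [273.7  72.  111. ] turn [-0.001 -0.    -0.004]
```

>>> {"name": "send_rows", "arguments": {"increments": [[55,14.5,10,0,0,0],[55,14.5,10,0,0,0],[55,14.5,25,0,0,0],[55,14.5,33,0,0,0],[53.5,14,33,0,0,0]]}}

```text
time: 1.48
tool_pos: [492.0, -289.1, 122.0]
tcp_rot: [180.0, 0.0, 46.9]
ft_force: [0.4, -0.8, -0.5]
finger_gap: 85.4
grip_force: 0.0
```

>>> {"name": "send_rows", "arguments": {"increments": [[0,0,0,0,0,0],[0,0,0,0,0,0]]}}

```text
time: 1.72
tool_pos: [490.3, -290.0, 122.7]
tcp_rot: [-180.0, 0.0, 47.0]
ft_force: [-1.3, -0.9, 0.5]
finger_gap: 85.2
grip_force: 0.0
```

```bash
python3 - <<'E'
from h import *
inc([494.5,-287,10],[180,0,47.3])
s=r.snapshot("wrist"); cv2.imwrite("pics/w1.png",s["img"]); w=pts(s); H=cv2.cvtColor(s["img"],cv2.COLOR_BGR2HSV)
m=((H[...,1]<75)&(H[...,2]>100)&(abs(w[...,2]-45)<5)&(abs(w[...,0]-494)<70)&(abs(w[...,1]+287)<70))
n,l,st,c=cv2.connectedComponentsWithStats(m.astype(np.uint8)); k=1+st[1:,4].argmax()
print(st[k],cv2.minAreaRect(w[l==k][:,:2].astype(np.float32)))
E
```

```text
t 1.73 pos [ 490.3 -290.   122.7] rot [-180.    0.   47.] q [-36.   7.  97.  -0.  76.   7.] F [-1.3 -0.9  0.5]
shift [  5.2   1.1 112.7] turn [-0.001  0.001 -0.005]
[ 283  184   82  121 9202] ((493.73291015625, -289.9435729980469), (90.25459289550781, 55.06863784790039), 47.00694274902344)
```

View pics/w1.png

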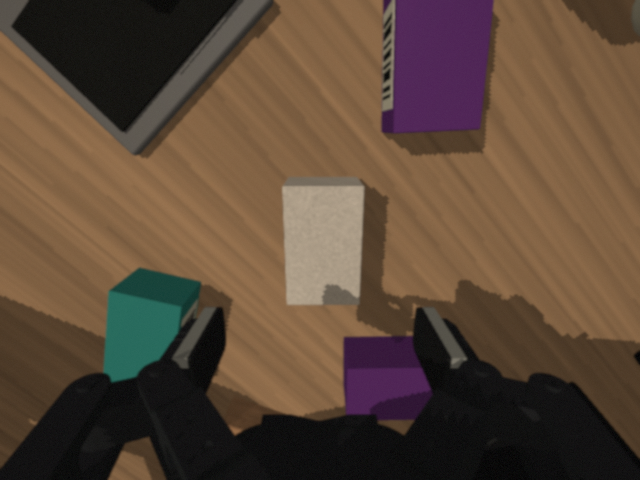

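The wrist view shows the carton square in the tool frame at about (323,243), with nothing in the fingers' path; its centre is near (493.8, -289.5). I go down and grasp.

>>> {"name": "send_rows", "arguments": {"increments": [[3,2,35,0,0,0],[0,0,35,0,0,0],[0,0,32,0,0,0],[0,0,10,0,0,0],[0,0,0,0,0,0]]}}

```text
time: 2.4
tool_pos: [493.8, -289.9, 11.6]
tcp_rot: [180.0, 0.0, 47.0]
ft_force: [0.4, 0.2, 0.7]
finger_gap: 85.5
grip_force: 0.0
```

>>> {"name": "send_rows", "arguments": {"increments": [[0,0,0,0,0,0],[0,0,0,0,0,0],[0,0,0,0,0,0],[0,0,0,0,0,0],[0,0,0,0,0,0]], "grip": 1, "grip_force": 25}}

```text
time: 3.02
tool_pos: [495.3, -290.0, 12.8]
tcp_rot: [179.8, -0.0, 47.1]
ft_force: [-1.1, -1.0, 7.0]
finger_gap: 54.5
grip_force: 28.0
```

>>> {"name": "send_rows", "arguments": {"increments": [[0,0,0,0,0,0],[0,0,0,0,0,0],[0,0,0,0,0,0],[0,0,0,0,0,0]]}}

```text
time: 3.52
tool_pos: [495.3, -290.0, 12.8]
tcp_rot: [179.8, -0.0, 47.1]
ft_force: [-1.2, -0.4, 6.5]
finger_gap: 54.2
grip_force: 28.0
```

>>> {"name": "send_rows", "arguments": {"increments": [[0,0,-20,0,0,0],[0,0,-40,0,0,0],[0,0,-40,0,0,0],[0,0,0,0,0,0.14],[0,0,0,0,0,0.14]]}}

```text
time: 4.15
tool_pos: [494.8, -289.3, 113.3]
tcp_rot: [179.9, -0.1, 30.8]
ft_force: [0.1, -0.4, -1.7]
finger_gap: 54.7
grip_force: 27.4
```

>>> {"name": "send_rows", "arguments": {"increments": [[0,0,0,0,0,0.14],[0,0,0,0,0,0.14],[0,0,0,0,0,0.14],[0,0,0,0,0,0.13],[0,0,0,0,0,0]]}}

```text
time: 4.78
tool_pos: [494.3, -289.0, 112.0]
tcp_rot: [180.0, -0.0, -0.4]
ft_force: [0.3, 0.4, -2.0]
finger_gap: 54.5
grip_force: 27.3
```

>>> {"name": "send_rows", "arguments": {"increments": [[0,0,0,0,0,0],[0,0,0,0,0,0]]}}

```text
time: 5.03
tool_pos: [494.1, -289.0, 111.2]
tcp_rot: [180.0, -0.0, -0.4]
ft_force: [0.0, 1.0, -2.3]
finger_gap: 55.0
grip_force: 27.3
```

```bash
python3 -c "
from h import *
inc([507,-86,60],[180,0,-0.6])"
```

```text
t 5.03 pos [ 494.1 -289.   111.2] rot [180.   -0.   -0.4] q [-35.   8.  97.  -0.  74.  55.] F [ 0.   1.  -2.3]
shift [  11.5 -203.1   51.2] turn [ 0.    -0.     0.004]
```

>>> {"name": "send_rows", "arguments": {"increments": [[3,-40,0,0,0,0.004],[3,-50,0,0,0,0],[3,-50,15,0,0,0],[2,-50,20,0,0,0],[0,-13,15,0,0,0]]}}

```text
time: 5.65
tool_pos: [507.0, -83.4, 60.1]
tcp_rot: [-180.0, 0.0, -0.5]
ft_force: [-1.1, -0.1, -1.2]
finger_gap: 54.7
grip_force: 27.6
```

>>> {"name": "send_rows", "arguments": {"increments": [[0,0,0,0,0,0],[0,0,0,0,0,0],[0,0,0,0,0,0]]}}

```text
time: 6.02
tool_pos: [508.2, -87.6, 61.9]
tcp_rot: [180.0, -0.1, -0.8]
ft_force: [0.8, 0.1, -2.3]
finger_gap: 54.9
grip_force: 27.6
```

```bash
python3 -c "
from h import *
inc([507,-86,28],[180,0,-0.6])"
```

```text
t 6.03 pos [508.2 -87.6  61.9] rot [ 1.8e+02 -1.0e-01 -8.0e-01] q [-15.   3. 108.  -0.  68.  75.] F [ 0.8  0.1 -2.3]
shift [-1.3 -1.7 33.9] turn [ 0.001 -0.002 -0.003]
```

>>> {"name": "send_rows", "arguments": {"increments": [[-1,-1.5,15,0,0,0],[0,0,13,0,0,0],[0,0,6,0,0,0],[0,0,0,0,0,0],[0,0,0,0,0,0]]}}

```text
time: 6.65
tool_pos: [506.1, -84.6, 26.4]
tcp_rot: [-180.0, 0.0, -0.7]
ft_force: [-0.3, -0.7, -1.8]
finger_gap: 54.5
grip_force: 28.4
```

```bash
python3 - <<'E'
from h import *
inc([507,-86,27],[180,0,-0.6])
E
```

```text
t 6.65 pos [506.1 -84.6  26.4] rot [-180.     0.    -0.7] q [-15.   6. 110.  -0.  65.  75.] F [-0.3 -0.7 -1.8]
shift [ 0.9  1.4 -0.6] turn [-0.     0.001 -0.002]
```

>>> {"name": "send_rows", "arguments": {"increments": [[0,0,1,0,0,0],[0,0,1,0,0,0],[0,0,0,0,0,0]]}}

```text
time: 7.02
tool_pos: [506.8, -84.7, 26.1]
tcp_rot: [180.0, -0.0, -0.7]
ft_force: [-5.2, 1.9, 12.3]
finger_gap: 54.5
grip_force: 30.0
```

>>> {"name": "send_rows", "arguments": {"increments": [[0,0,0,0,0,0],[0,0,0,0,0,0],[0,0,0,0,0,0],[0,0,0,0,0,0],[0,0,0,0,0,0]], "grip": -1}}

```text
time: 7.65
tool_pos: [506.4, -84.7, 24.8]
tcp_rot: [-180.0, 0.0, -0.7]
ft_force: [1.0, 0.6, 0.5]
finger_gap: 85.1
grip_force: 0.0
```

>>> {"name": "send_rows", "arguments": {"increments": [[0,0,-20,0,0,0],[0,0,-40,0,0,0],[0,0,-55,0,0,0],[0,0,-55,0,0,0],[0,0,0,0,0,0]]}}

```text
time: 8.28
tool_pos: [509.8, -85.5, 201.0]
tcp_rot: [179.9, -0.6, -0.7]
ft_force: [-0.1, -0.2, -0.5]
finger_gap: 85.1
grip_force: 0.0
```

```bash
python3 - <<'E'
from h import *
inc([507,-86,200],[180,0,-0.6])
S=[]
for n in ("scene","side","wrist"):
    s=r.snapshot(n); w=pts(s); H=cv2.cvtColor(s["img"],cv2.COLOR_BGR2HSV); S.append(s["img"])
    m=((H[...,1]<80)&(H[...,2]>90)&(abs(w[...,2]-59)<6)&(abs(w[...,0]-507)<80)&(abs(w[...,1]+86)<60))
    k,l,st,c=cv2.connectedComponentsWithStats(m.astype(np.uint8)); k=1+st[1:,4].argmax()
    print(n,st[k],cv2.minAreaRect(w[l==k][:,:2].astype(np.float32)), np.median(w[l==k][:,2]))
cv2.imwrite("pics/p1.png",cv2.resize(np.hstack(S[1:]),(800,300)))
E
```

```text
t 8.28 pos [509.8 -85.5 201. ] rot [179.9  -0.6  -0.7] q [-15.  -5. 101.   0.  83.  75.] F [-0.1 -0.2 -0.5]
shift [-2.8  0.5  1. ] turn [ 0.003 -0.01  -0.002]
scene [306 217  34  26 486] ((505.90008544921875, -83.87507629394531), (56.914772033691406, 96.53951263427734), 89.36480712890625) 58.75990335136714
side [355 246  12  17 188] ((474.2272644042969, -80.40988159179688), (25.3800106048584, 56.83124923706055), 0.14562787115573883) 57.23880507030691
wrist [ 287  178   65   99 6121] ((505.3638610839844, -84.80548858642578), (55.34880065917969, 90.31617736816406), 89.3407974243164) 59.13795729643232
```

View pics/p1.png

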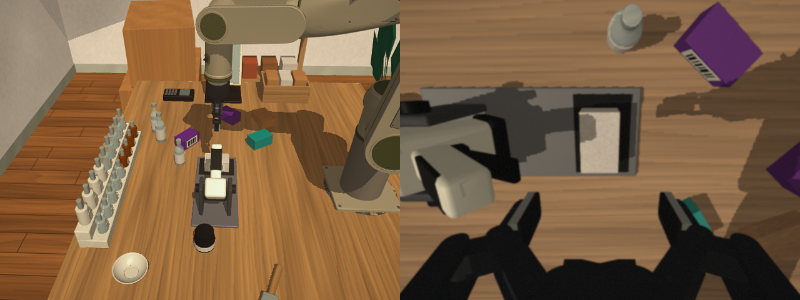

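The carton stands on the pad at about (505.5, -84.7), square, with its barcode to the scanner; tester and stand look undisturbed. Now I tilt the tool.

>>> {"name": "send_rows", "arguments": {"increments": [[-2,0,-20,0.1,0,0],[0,0,0,0.15,0,0],[0,0,0,0.15,0,0],[0,0,0,0.15,0,0],[0,0,0,0.15,0,0]]}}

```text
time: 9.05
tool_pos: [503.9, -84.5, 213.6]
tcp_rot: [-139.5, 0.1, -0.8]
ft_force: [0.6, 0.9, -0.5]
finger_gap: 85.0
grip_force: 0.0
```

>>> {"name": "send_rows", "arguments": {"increments": [[0,0,0,0.15,0,0],[0,0,0,0.023,0,0],[0,0,0,0,0,0],[0,0,0,0,0,0]]}}

```text
time: 9.55
tool_pos: [504.7, -84.1, 215.5]
tcp_rot: [-130.1, -0.1, -0.6]
ft_force: [0.1, -0.1, 0.1]
finger_gap: 85.4
grip_force: 0.0
```

```bash
cat >> h.py <<'E'
TH=np.radians(50); PIV=np.array([508.5,124.5,105])
X=np.array([.0105,1,0]); Z=np.array([0,0,1])
G=-np.sin(TH)*X+np.cos(TH)*Z; AV=-np.cos(TH)*X-np.sin(TH)*Z
RPY=(R.from_euler('z',-.6,degrees=True)*R.from_euler('x',180+50,degrees=True)).as_euler('xyz',degrees=True)
def go(s,a):
    inc(PIV+s*G+a*AV,RPY); d=r.sense()["tool_pos"]-PIV; f=r.sense()["ft_force"]
    print("now s,a",(d@G).round(1),(d@AV).round(1),"F along s,a",(f@G).round(1),(f@AV).round(1))
E
python3 - <<'E'
from h import *
go(193,12)
s=r.snapshot("side"); w=pts(s); H=cv2.cvtColor(s["img"],cv2.COLOR_BGR2HSV)
g=w.reshape(-1,3)
g=g[(g[:,2]>150)&(g[:,2]<207)&(abs(g[:,0]-508)<13)&(g[:,1]>25)&(g[:,1]<110)]-PIV
b=-(g@AV); sl=g@G; k=b>10; print("grip back fit",np.polyfit(sl[k],b[k],1), (g[:,0]+508.5).min(),(g[:,0]+508.5).max())
E
```

```text
t 9.55 pos [504.7 -84.1 215.5] rot [-1.301e+02 -1.000e-01 -6.000e-01] q [-41.  17.  90.  38. 106.  50.] F [ 0.1 -0.1  0.1]
shift [  1.6 -37.6  37.7] turn [ 0.002 -0.001  0.   ]
now s,a 230.8 49.5 F along s,a 0.1 0.0
grip back fit [-1.54434504e-03  1.74275835e+01] 495.025266166167 520.9866402302132
```

>>> {"name": "send_rows", "arguments": {"increments": [[1.5,-12,0,0,0,0],[0,-12,0,0,0,0],[0,-12.5,10,0,0,0],[0,0,27,0,0,0],[0,0,0,0,0,0]]}}

```text
time: 10.22
tool_pos: [505.6, -30.7, 218.3]
tcp_rot: [-129.9, 0.1, -0.6]
ft_force: [0.7, 0.1, -0.1]
finger_gap: 85.6
grip_force: 0.0
```

>>> {"name": "send_rows", "arguments": {"increments": [[0,0,0,0,0,0],[0,0,0,0,0,0]]}}

```text
time: 10.48
tool_pos: [506.9, -33.4, 219.7]
tcp_rot: [-130.0, -0.1, -0.7]
ft_force: [-0.9, -0.5, 0.2]
finger_gap: 85.4
grip_force: 0.0
```

```bash
python3 - <<'E'
from h import *
go(93,13)
s=r.snapshot("wrist"); cv2.imwrite("pics/w2.png",s["img"])
E
```

```text
t 10.47 pos [506.9 -33.4 219.7] rot [-1.3e+02 -1.0e-01 -7.0e-01] q [-37.  13.  95.  40. 104.  53.] F [-0.9 -0.5  0.2]
shift [ -0.3  -0.7 101.7] turn [ 0.    -0.002 -0.001]
now s,a 194.7 13.6 F along s,a 0.5 0.2
```

View pics/w2.png

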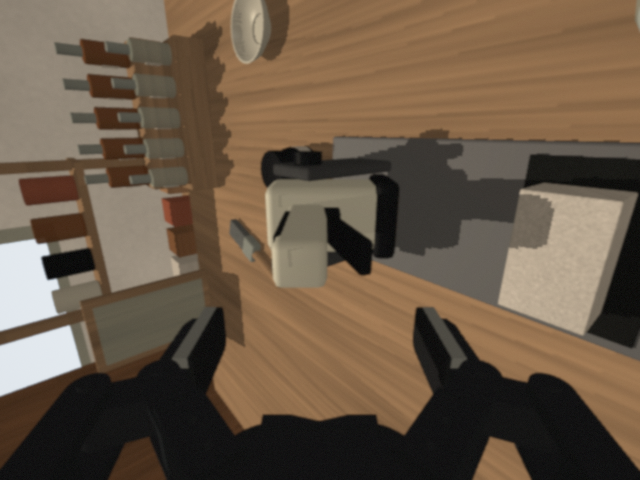

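The wrist view shows grip and trigger at columns 273–371, centred between the fingers. I advance along the grip.

>>> {"name": "send_rows", "arguments": {"increments": [[0,0,20,0,0,0],[0,0,20,0,0,0],[0,0,10,0,0,0],[0,0,0,0,0,0]]}}

```text
time: 11.02
tool_pos: [506.4, 6.7, 186.1]
tcp_rot: [-129.9, 0.1, -0.6]
ft_force: [-0.3, -0.4, 0.1]
finger_gap: 85.5
grip_force: 0.0
```

>>> {"name": "send_rows", "arguments": {"increments": [[0,0,10,0,0,0],[0,0,15,0,0,0],[0,0,15,0,0,0],[0,0,12,0,0,0],[0,0,0,0,0,0]]}}

```text
time: 11.65
tool_pos: [506.8, 46.4, 152.7]
tcp_rot: [-129.9, 0.1, -0.6]
ft_force: [-0.0, -0.2, -0.3]
finger_gap: 85.2
grip_force: 0.0
```

```bash
python3 - <<'E'
from h import *
go(93,8)
s=r.snapshot("wrist"); cv2.imwrite("pics/w3.png",s["img"])
E
```

```text
t 11.65 pos [506.8  46.4 152.7] rot [-1.299e+02  1.000e-01 -6.000e-01] q [-30.  12. 103.  42.  94.  52.] F [-0.  -0.2 -0.3]
shift [ 0.9 -5.7 -2.5] turn [-0.001  0.001 -0.002]
now s,a 90.5 13.7 F along s,a -0.0 0.3
```

View pics/w3.png

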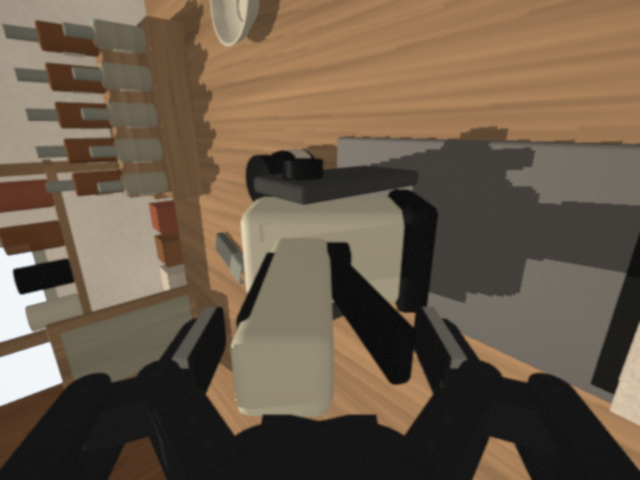

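>>> {"name": "send_rows", "arguments": {"increments": [[0.5,0,0,0,0,0],[0,0,0,0,0,0],[0,0,0,0,0,0],[0,0,0,0,0,0]], "grip": -0.55, "grip_force": 20}}

```text
time: 12.2
tool_pos: [508.3, 44.8, 153.6]
tcp_rot: [-130.0, -0.0, -0.7]
ft_force: [0.2, -5.1, -1.6]
finger_gap: 66.3
grip_force: 2.0
```

```bash
python3 -c "
from h import *
go(91,11); print(r.sense()['finger_gap'],r.sense()['grip_force'])"
```

```text
t 12.2 pos [508.3  44.8 153.6] rot [-130.    -0.    -0.7] q [-30.  12. 103.  42.  94.  52.] F [ 0.2 -5.1 -1.6]
shift [-0.6 -3.   1.3] turn [ 0.    -0.002 -0.001]
now s,a 92.3 14.0 F along s,a 2.9 4.5
66.32218987125883 2.0487349340692163
```

>>> {"name": "send_rows", "arguments": {"increments": [[0,-1,0,0,0,0],[0,-1.5,0,0,0,0],[0,0,0,0,0,0]], "grip": -0.41}}

```text
time: 12.58
tool_pos: [508.2, 46.6, 155.5]
tcp_rot: [-130.0, -0.0, -0.7]
ft_force: [0.7, -5.6, -1.5]
finger_gap: 60.2
grip_force: 2.5
```

>>> {"name": "send_rows", "arguments": {"increments": [[0,-1.5,0,0,0,0],[0,-1,0,0,0,0],[0,0,0,0,0,0]], "grip": -0.29}}

```text
time: 12.95
tool_pos: [508.2, 48.0, 157.3]
tcp_rot: [-130.0, -0.0, -0.7]
ft_force: [-0.6, -6.8, -1.7]
finger_gap: 55.0
grip_force: 2.9
```

```bash
python3 -c "
from h import *
go(91,5); print(r.sense()['finger_gap'],r.sense()['grip_force'])"
```

```text
t 12.95 pos [508.2  48.  157.3] rot [-130.    -0.    -0.7] q [-30.  12. 103.  42.  94.  53.] F [-0.6 -6.8 -1.7]
shift [-0.5 -4.1  1.2] turn [ 0.001 -0.002 -0.001]
now s,a 92.2 9.1 F along s,a 4.1 5.7
55.002163889345105 2.8980610705912113
```

>>> {"name": "send_rows", "arguments": {"increments": [[0,-1.5,0,0,0,0],[0,-1,0,0,0,0],[0,0,0,0,0,0]], "grip": -0.18}}

```text
time: 13.32
tool_pos: [508.2, 49.5, 159.1]
tcp_rot: [-130.1, -0.0, -0.7]
ft_force: [-0.9, -7.9, -2.1]
finger_gap: 50.5
grip_force: 3.3
```

>>> {"name": "send_rows", "arguments": {"increments": [[0,-1,0,0,0,0],[0,-1,0,0,0,0],[0,0,0,0,0,0]], "grip": -0.08}}

```text
time: 13.7
tool_pos: [508.2, 50.7, 160.6]
tcp_rot: [-130.1, -0.0, -0.7]
ft_force: [0.5, -7.9, -2.6]
finger_gap: 46.2
grip_force: 3.6
```

```bash
python3 -c "
from h import *
go(91,3.5); print(r.sense()['finger_gap'],r.sense()['grip_force'])"
```

```text
t 13.7 pos [508.2  50.7 160.6] rot [-130.1   -0.    -0.7] q [-30.  11. 103.  42.  94.  53.] F [ 0.5 -7.9 -2.6]
shift [-0.5 -1.4  1.3] turn [ 0.001 -0.002 -0.001]
now s,a 92.3 4.9 F along s,a 4.4 7.1
46.22765741348246 3.580315411090851
```

>>> {"name": "send_rows", "arguments": {"increments": [[0,-0.5,0,0,0,0],[0,0,0,0,0,0],[0,0,0,0,0,0]], "grip": -0.03}}

```text
time: 14.08
tool_pos: [508.2, 50.9, 160.8]
tcp_rot: [-130.1, 0.0, -0.7]
ft_force: [-0.5, -9.1, -3.2]
finger_gap: 44.0
grip_force: 4.0
```

```bash
python3 -c "
from h import *
go(91,3.5); print(r.sense()['finger_gap'],r.sense()['grip_force'])"
```

```text
t 14.07 pos [508.2  50.9 160.8] rot [-130.1    0.    -0.7] q [-30.  11. 103.  42.  94.  53.] F [-0.5 -9.1 -3.2]
shift [-0.4 -1.1  1.3] turn [ 0.001 -0.002 -0.002]
now s,a 92.3 4.6 F along s,a 4.9 8.3
43.978171399745655 4.013585150241852
```

>>> {"name": "send_rows", "arguments": {"increments": [[0,0,0,0,0,0],[0,0,0,0,0,0],[0,0,0,0,0,0]], "grip": 0.02}}

```text
time: 14.45
tool_pos: [508.2, 51.0, 161.2]
tcp_rot: [-130.1, -0.0, -0.7]
ft_force: [-1.5, -6.9, -1.2]
finger_gap: 42.6
grip_force: 20.9
```

```bash
python3 -c "
from h import *
go(91,3.5); print(r.sense()['finger_gap'],r.sense()['grip_force'])"
```

```text
t 14.45 pos [508.2  51.  161.2] rot [-130.1   -0.    -0.7] q [-30.  11. 103.  42.  94.  53.] F [-1.5 -6.9 -1.2]
shift [-0.5 -0.7  1.5] turn [ 0.001 -0.002 -0.001]
now s,a 92.5 4.2 F along s,a 4.5 5.4
42.58020251161426 20.879526436328888
```

The fingers carry 20.9 N at a gap of 42.6 mm, so the trigger is home. I hold, then release in step with the shift back.

>>> {"name": "send_rows", "arguments": {"increments": [[0,0,0,0,0,0],[0,0,0,0,0,0],[0,0,0,0,0,0],[0,0,0,0,0,0],[0,0,0,0,0,0]], "grip": 0.04}}

```text
time: 15.08
tool_pos: [508.2, 51.0, 161.2]
tcp_rot: [-130.1, -0.0, -0.7]
ft_force: [-1.1, -8.0, 0.7]
finger_gap: 42.5
grip_force: 20.9
```

>>> {"name": "send_rows", "arguments": {"increments": [[0,0,0,0,0,0],[0,2,0,0,0,0],[0,3,0,0,0,0],[0,4,0,0,0,0],[0,1,0,0,0,0]], "grip": -1}}

```text
time: 15.7
tool_pos: [508.1, 45.2, 153.6]
tcp_rot: [-130.0, -0.0, -0.7]
ft_force: [0.2, 0.1, -0.4]
finger_gap: 85.5
grip_force: 0.0
```

>>> {"name": "send_rows", "arguments": {"increments": [[0,0,0,0,0,0],[0,0,0,0,0,0],[0,0,0,0,0,0]]}}

```text
time: 16.08
tool_pos: [508.1, 45.3, 153.7]
tcp_rot: [-130.0, -0.0, -0.7]
ft_force: [0.0, -0.1, 0.9]
finger_gap: 85.5
grip_force: 0.0
```

```bash
python3 -c "
from h import *
go(193,13.5); print(r.sense()['finger_gap'],r.sense()['grip_force'])"
```

```text
t 16.07 pos [508.1  45.3 153.7] rot [-130.    -0.    -0.7] q [-30.  12. 103.  42.  94.  52.] F [ 0.  -0.1  0.9]
shift [-3.000e-01 -1.000e-01 -1.011e+02] turn [-0.    -0.001 -0.001]
now s,a 91.9 13.6 F along s,a 0.7 -0.6
85.50726629631134 0.0
```

Released without load; now I retreat along the axis and check.

>>> {"name": "send_rows", "arguments": {"increments": [[0,0,-15,0,0,0],[0,0,-25,0,0,0],[0,0,-30,0,0,0],[0,0,-30,0,0,0],[0,0,0,0,0,0]]}}

```text
time: 16.7
tool_pos: [508.3, -33.8, 219.9]
tcp_rot: [-130.1, -0.2, -0.8]
ft_force: [-0.1, 0.4, -0.5]
finger_gap: 85.2
grip_force: 0.0
```

>>> {"name": "send_rows", "arguments": {"increments": [[0,0,0,0,0,0],[0,0,0,0,0,0],[0,0,0,0,0,0]]}}

```text
time: 17.08
tool_pos: [506.7, -30.6, 217.3]
tcp_rot: [-129.9, 0.1, -0.7]
ft_force: [0.4, -0.5, 0.4]
finger_gap: 85.0
grip_force: 0.0
```

```bash
python3 - <<'E'
from h import *
go(193,13.5)
S=[]
for n in ("scene","wrist"):
    s=r.snapshot(n); w=pts(s); H=cv2.cvtColor(s["img"],cv2.COLOR_BGR2HSV); S.append(s["img"])
    m=((H[...,1]<80)&(H[...,2]>90)&(abs(w[...,2]-59)<6)&(abs(w[...,0]-507)<80)&(abs(w[...,1]+86)<60))
    k,l,st,c=cv2.connectedComponentsWithStats(m.astype(np.uint8)); k=1+st[1:,4].argmax()
    print(n,st[k],cv2.minAreaRect(w[l==k][:,:2].astype(np.float32)))
cv2.imwrite("pics/end.png",cv2.resize(np.hstack(S),(800,300)))
E
```

```text
t 17.07 pos [506.7 -30.6 217.3] rot [-1.299e+02  1.000e-01 -7.000e-01] q [-37.  13.  95.  40. 104.  53.] F [ 0.4 -0.5  0.4]
shift [ 0.2 -0.2 -2. ] turn [-0.001 -0.    -0.001]
now s,a 191.0 13.7 F along s,a 0.7 0.0
scene [306 217  34  25 481] ((504.32122802734375, -83.84197235107422), (57.7440071105957, 95.8948745727539), 89.65866088867188)
wrist [  501   189   132   149 13351] ((505.36090087890625, -84.77932739257812), (55.51750946044922, 90.3805160522461), 89.28593444824219)
```

View pics/end.png

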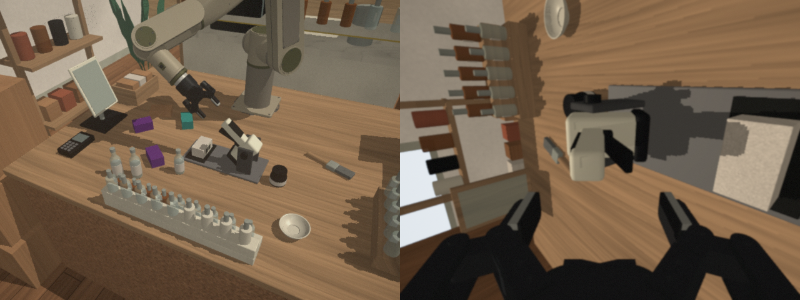

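The final view shows the carton square on the pad, unmoved, the trigger standing out again, and the tester and candle where they were.

```bash
python3 -c "
from h import *
print(r.hand_in())"
```

```text
the job is handed in; nothing more can be done
None
```

I laid the carton square on the scan pad with its barcode to the window and let go, squeezed the trigger home for over half a second and let it spring back, then handed the job in at about 17 s; no verdict came back.

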